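# Walk the kiln controller back to its stop

## Robot

A 6-joint arm with a two-finger parallel gripper is mounted at the origin on a cart in front of the work surface, level with it; the furniture and walls round the work are solid. World frame = base frame: x ahead of the robot, y to its left, z up, the work surface at z = 0. Lengths are in m, angles in rad, forces in N, time in s.
With the tool pointing down it reaches from about 0.35 to 0.875 m from the base axis. Payload 4.2 kg.
Tool frame: the origin (TCP) lies at the very end of the fingers, on their centre line; the grasp point (between the pads) lies 19 mm behind it; z points along the fingers, y is the line along which they close (so a half turn about z gives the same grasp; the last joint's range is limited). The gripper opens to 85 mm and grips with 20 to 120 N. Pads are 22 mm wide; open, the fingers measure 114 mm over their backs; the gripper's body (76 mm by 85 mm) begins 54 mm behind the grasp point. The pads swing forward as they close: fully open they stand 13 mm farther back than shut.
Start: joints at [1.51, 0.385, 0.008, 0, -1.194, -0.259], TCP at [0.196, 0.593, 0.231] pointing down, gripper open.
Joint ranges: [-3.14, 3.14], [-1.21, 2.06], [-1.07, 1.41], [-3.16, 2.05], [-2.99, -0.16], [-3.1, 3.1]. Speed limits (rad/s): [2.79, 2.79, 3.14, 3.14, 3.14, 3.14].

## Interface

Orientations are given as a unit quaternion [w, x, y, z].
In Python, from plant import monitor, imaging, order gives the robot as it stands.
- The arm moves only by the shell command python3 -m crank 'ROWS' [FORCE]. ROWS is a JSON object of lists of equal length, an entry for each row: "rot": the turn, a rotation vector about the tool's x, y, z in degrees, a list of three; "delta_pos": the shift along the tool's x, y, z in cm, a list of three; "hand": the opening, from 0 (shut) to 1 (fully open). In form: {"rot": [[ax, ay, az], ...], "delta_pos": [[dx, dy, dz], ...], "hand": [hand, ...]}. A call has 1 to 12 rows; each row shifts and turns the commanded pose from where the row before left it, along the tool's axes as they then stand; what a row does not reach is not made up. A row lasts 1/12 s, in which the tool goes at most 41.7 mm and 7.16 degrees, less where a joint would pass 70% of its speed; a pose out of reach is approached as far as the arm can. A call with a gripper value outside its range is refused whole. The fingers move at their own pace and stop on an object; FORCE is the grip in N (left out, the last holds). Time passes only in rows, so rows that do not move let the fingers close. It gives the time, the measured TCP pose, the force, the opening and the grip force at its end, in the units of the state.
- monitor.get_obs(): the state, without advancing time (a new reading comes with each control period).
- imaging.camera(name): name is "scene" or "top" or "wrist"; returns the picture (400x640x3 uint8, red, green, blue); there is no depth.
- imaging.camera_params(name): a dict with "intrinsics" (3x3 intrinsics, pixels), "dist" ([k1, k2, p1, p2, k3] as OpenCV has them; the pictures are not rectified), "extrinsics" (4x4, takes a point from world to camera coordinates). Camera axes: x right, y down, z forward; pixel columns grow to the right and rows downward; lengths in m; the calibration is good to about 2 mm. A picture is of the moment at which its call begins: read the wrist's pose just before it. camera_params takes no time and is no camera call; for the wrist camera it gives the pose at the moment of the call.
- order.job_done(): hands the job in; it is judged then, once.
The state is a dict: "time_s": time; "joints": joint angles; "joint_velocities": joint speeds; "effort": joint torques, N m; "position": TCP position; "tool_rot": TCP orientation; "contact_force": force on the tool from outside, world axes, zero at the start; "wrist_torque": the same for the moment, N m; "width": finger opening in m; "grasp_force": force on a finger pad.
Only numpy, scipy, OpenCV 4.12 (cv2) and the standard library are available. Lean on these libraries where they do the work, as an engineer would, in place of code of your own. Each camera call takes 0.05 s, during which the arm holds its last target. There are 200 camera calls.

## Task

The low, wide kiln controller has been pulled towards the front of the table: walk it back until it stands square and centred against the two rubber buffers of its wooden stop rail. It is too wide to grip, so push it away from you by its two rubber corner bumpers only, one at a time and in turn, starting with the left one and with at least three pushes in all (left, right, left); keep off the panel with the knobs, and take small steps so that it never swings far round.

Things in the scene. Friction and masses are not known exactly. Their poses are not given: they have to be found in the camera images.
- case: Kiln controller: low wide grey case, 105 mm deep (x), 190 wide (y), 70 high, 0.9 kg, loose; panel with 2 knobs (12 mm proud) faces the robot. Not the narrower, taller one-knob box. Origin: centre of underside; +x to its far side (at +52.5 mm), +y left, z up. Pushed at one bumper it slides and turns: about 1 rad per 0.2 m of bumper travel, its centre advancing about 0.6 times as far.
- bumper_l: Left rear corner bumper of the kiln controller as seen from the robot: black rubber block 36 mm wide, 60 mm high, 15 mm proud of the panel, fixed to the case. Origin: middle of its pushing face (towards the robot), at x -67.5, y +77, z +37 mm in the case's frame; axes as the case.
- bumper_r: Right rear corner bumper, the same as the left. Origin: middle of its pushing face, at x -67.5, y -77, z +37 mm in the case's frame; axes as the case.
- stop: Stop beyond the case: pale wooden rail 190 mm long (y), 34 high, fixed to the table, with two round black rubber buffers (22 mm across, 110 mm apart) facing the robot. Origin: on the table midway between the buffers' faces; +x away from the robot, square to the rail, +y left. Home, the case's origin is at x -52.5, y 0 mm here, axes parallel; at the start 65 to 100 mm short of that.

How it is judged:
By the outcome, as a careful person would: the job done as asked, in the order asked, and still so for the second after the job is handed in, with the robot touching nothing.
It also fails if it takes over 51 s, if anything falls off the work surface, if the arm or the gripper's body presses on something with over 40 N, if the wrist force passes 120 N, or if a joint passes its speed limit or range.

## Working session

There is one attempt and no reset: what is moved stays moved. The work goes in short steps, Python scripts to look and compute and a shell command to move; the robot and the scene stay as the last step left them, time stands still between calls to the robot, and variables do not carry over. Pictures are saved under pics/ and viewed, at most 10 in all, crops included, and the job is handed in when it is done.

```bash
mkdir -p pics
python3 - <<'E'
from plant import monitor, imaging
import cv2
print(monitor.get_obs())
for n in("top","scene"):
    im=imaging.camera(n); cv2.imwrite(f"pics/{n}0.png",im[:,:,::-1])
    p=imaging.camera_params(n); print(n,p)
E
```

```text
{'time_s': 0.0, 'joints': array([ 1.50959048e+00,  3.85565274e-01,  6.63825255e-03, -4.63663687e-04,
       -1.19400777e+00, -2.58603561e-01]), 'joint_velocities': array([-0.00101105,  0.00113994,  0.00066949,  0.00148299,  0.00039644,
       -0.00119663]), 'effort': array([-1.08749988e-03, -3.92288303e+01,  1.88398898e+01,  4.18604761e+00,
       -4.69316772e-03, -5.01479050e-06]), 'position': array([0.19629733, 0.59276655, 0.23022643]), 'tool_rot': array([ 1.08525899e-03,  9.87228252e-01, -1.59308473e-01, -1.09068566e-04]), 'contact_force': array([-0.50226834, -0.19092175, -0.0690442 ]), 'wrist_torque': array([-0.00627312, -0.01949493, -0.01592033]), 'grasp_force': 0.0, 'width': 0.08525694972491918}
top {'intrinsics': array([[428.57171503,   0.        , 316.53432773],
       [  0.        , 428.57171503, 202.67156348],
       [  0.        ,   0.        ,   1.        ]]), 'dist': array([0.04036381, 0.        , 0.        , 0.        , 0.        ]), 'extrinsics': array([[ 0.01026203, -0.99986139, -0.01311036, -0.0448819 ],
       [-0.9937884 , -0.00874501, -0.11094203,  0.56414835],
       [ 0.110812  ,  0.01416742, -0.9937404 ,  1.28951131],
       [ 0.        ,  0.        ,  0.        ,  1.        ]])}
scene {'intrinsics': array([[396.26128132,   0.        , 316.72598599],
       [  0.        , 396.26128132, 193.84450544],
       [  0.        ,   0.        ,   1.        ]]), 'dist': array([-0.03607276,  0.        ,  0.        ,  0.        ,  0.        ]), 'extrinsics': array([[ 0.90144708, -0.43282138,  0.00766938, -0.51402387],
       [-0.17379155, -0.37807232, -0.90931723,  0.12096613],
       [ 0.39647151,  0.81836849, -0.41603288,  0.80613383],
       [ 0.        ,  0.        ,  0.        ,  1.        ]])}
```

View pics/top0.png

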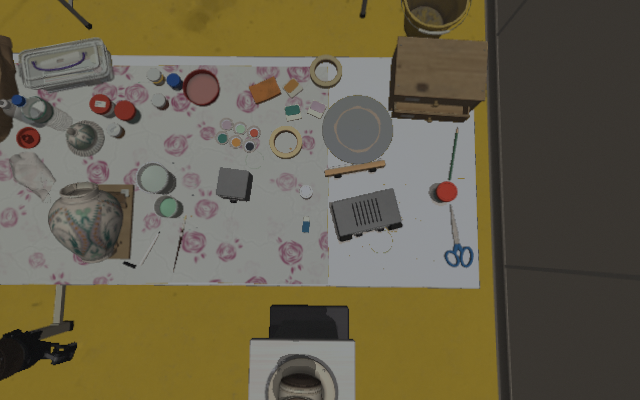

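View pics/scene0.png

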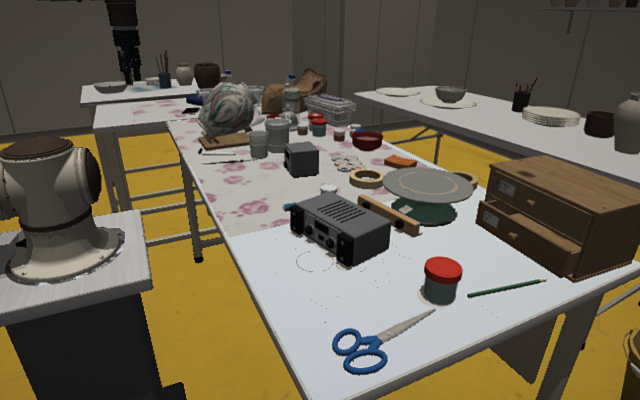

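The top view shows the case at about (366,215) and the rail at about (355,168), with its buffers towards the robot. I'll enlarge that area.

```bash
python3 - <<'E'
import cv2
im=cv2.imread("pics/top0.png")[150:250,310:430]
cv2.imwrite("pics/top0c.png",cv2.resize(im,None,fx=6,fy=6,interpolation=cv2.INTER_CUBIC))
E
cat > h.py <<'E'
import numpy as np,cv2
from plant import monitor,imaging
def ray(n,uv,z):
    p=imaging.camera_params(n);E=p["extrinsics"]
    u=cv2.undistortPoints(np.array([[uv]],float),p["intrinsics"],p["dist"])[0,0]
    R,t=E[:3,:3],E[:3,3];c=-R.T@t;d=R.T@np.array([*u,1]);return c+d*(z-c[2])/d[2]
def proj(n,P,p=None):
    p=p or imaging.camera_params(n);E=p["extrinsics"]
    return cv2.projectPoints(np.array(P,float),cv2.Rodrigues(E[:3,:3])[0],E[:3,3],p["intrinsics"],p["dist"])[0][:,0]
E
```

```text
(no output)
```

View pics/top0c.png

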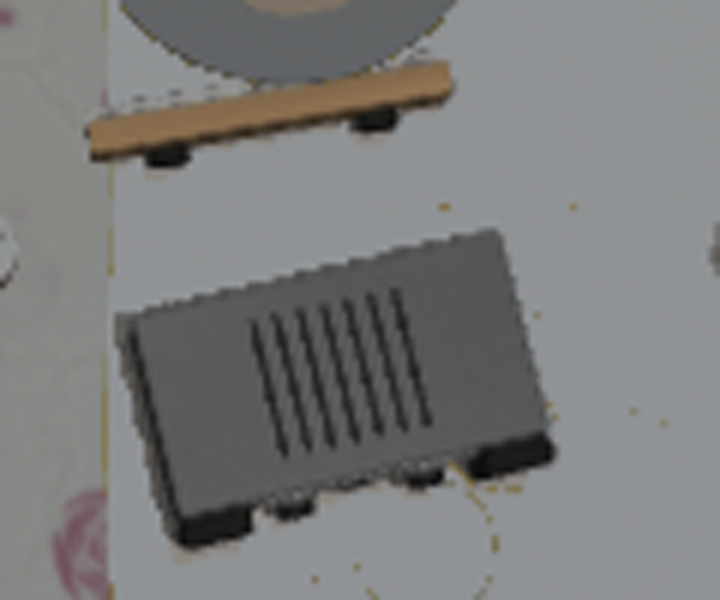

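Run:
```python
from h import *
f=lambda a:(310+a[0]/6-.42,150+a[1]/6-.42)
print("cam",[-(lambda E:E[:3,:3].T@E[:3,3])(imaging.camera_params("top")["extrinsics"])])
c=np.array([ray("top",f(a),.07)[:2] for a in[(128,318),(498,230),(548,435),(178,520)]])
print(c,np.linalg.norm(c-np.roll(c,-1,0),axis=1),c.mean(0))
d=c[0]-c[1]+c[3]-c[2];print("yaw",np.degrees(np.arctan2(-d[0],d[1])))
r=np.array([ray("top",f(a),.034)[:2] for a in[(88,125),(447,63),(452,95),(92,152)]])
print(r,np.linalg.norm(r-np.roll(r,-1,0),axis=1))
d=r[0]-r[1]+r[3]-r[2];print("yaw",np.degrees(np.arctan2(-d[0],d[1])))
b=np.array([ray("top",f(a),.006)[:2] for a in[(168,167),(375,131)]]);print(b,np.linalg.norm(b[0]-b[1]),b.mean(0));d=b[0]-b[1];print(np.degrees(np.arctan2(-d[0],d[1])))
```

```text
cam [array([ 0.41821134, -0.05821124,  1.34343883])]
[[ 0.56086603 -0.08302982]
 [ 0.60662221 -0.2670363 ]
 [ 0.50456    -0.29063779]
 [ 0.4607749  -0.1083382 ]] [0.18961016 0.10475555 0.18748407 0.10324122] [ 0.53320578 -0.18726053]
yaw 13.73623879411634
[[ 0.66502638 -0.06241354]
 [ 0.69883861 -0.24746071]
 [ 0.68207588 -0.24992782]
 [ 0.6509132  -0.06459509]] [0.18811092 0.01694331 0.18793439 0.01428079]
yaw 9.950023784163523
[[ 0.6481993  -0.10479243]
 [ 0.66820938 -0.21353761]] 0.11057086877209701 [ 0.65820434 -0.15916502]
10.426305182312399
```

The measured sizes match (190×105 mm case, 110 mm buffer spacing). The stop yaw is about 10.1°. The case has about 75 mm to go, 6 mm to move left and 3.6° to turn back. First I raise the tool, turn it to the stop's heading and shut the fingers.

```bash
python3 -m crank '{"rot":[[0,0,-7.1],[0,0,-7.1],[0,0,-7.1],[0,0,-7.1]],"delta_pos":[[0,0,-1.5],[0,0,-1.5],[0,0,-1.5],[0,0,-1.5]],"hand":[0,0,0,0]}'
cat > to.py <<'E'
import sys
from h import *
from scipy.spatial.transform import Rotation as Ro
o=monitor.get_obs();w=o["tool_rot"];R=Ro.from_quat([w[1],w[2],w[3],w[0]]).as_matrix()
p=o["position"];print(o["time_s"],p.round(4),"xaxis yaw",np.degrees(np.arctan2(R[1,0],R[0,0])),"z",R[:,2].round(3))
a=[float(v) for v in sys.argv[1:]]
for i in range(0,len(a),3):
    q=np.array(a[i:i+3]);print(q,"cm",(R.T@(q-p)*100).round(2));p=q
E
python3 to.py .22 .42 .29 .29 .23 .29 .4 -.02 .25 .40 -.135 .14
```

```text
time_s: 0.43
position: [0.1964, 0.593, 0.2913]
tool_rot: [0.001, 0.996, 0.091, -0.0]
contact_force: [-0.6, -0.5, 0.4]
width: 0.0386
grasp_force: 0.0
0.4333 [0.1964 0.593  0.2913] xaxis yaw 10.425524647741833 z [-0.    -0.001 -1.   ]
[0.22 0.42 0.29] cm [-0.8  17.44  0.15]
[0.29 0.23 0.29] cm [ 3.45 19.95  0.03]
[ 0.4  -0.02  0.25] cm [ 6.3  26.57  4.03]
[ 0.4   -0.135  0.14 ] cm [-2.07 11.29 11.02]
```

```bash
python3 -m crank '{"rot":[[0,0,0],[0,0,0],[0,0,0],[0,0,0],[0,0,0],[0,0,0],[0,0,0],[0,0,0],[0,0,0],[0,0,0],[0,0,0],[0,0,0]],"delta_pos":[[-0.2,3.5,0],[-0.2,3.5,0],[-0.2,3.5,0],[-0.2,3.5,0],[0,3.4,0],[0.7,3.4,0],[0.7,3.4,0],[0.7,3.4,0],[0.7,3.4,0],[0.7,3.4,0],[1,3.4,0.5],[1,3.4,0.5]],"hand":[0,0,0,0,0,0,0,0,0,0,0,0]}'; python3 to.py  .4 -.02 .25 .405 -.135 .14
```

```text
time_s: 1.43
position: [0.3148, 0.1942, 0.2814]
tool_rot: [-0.001, 0.996, 0.088, 0.0]
contact_force: [1.1, 1.4, -0.4]
width: -0.0
grasp_force: 0.0
1.4333 [0.3148 0.1942 0.2814] xaxis yaw 10.140790710354683 z [ 0.     0.001 -1.   ]
[ 0.4  -0.02  0.25] cm [ 4.61 22.59  3.12]
[ 0.405 -0.135  0.14 ] cm [-1.54 11.42 10.99]
```

```bash
python3 -m crank '{"rot":[[0,0,0],[0,0,0],[0,0,0],[0,0,0],[0,0,0],[0,0,0],[0,0,0],[0,0,0],[0,0,0],[0,0,0],[0,0,0],[0,0,0]],"delta_pos":[[0.8,3.4,0.5],[0.8,3.4,0.5],[0.8,3.4,0.5],[0.8,3.4,0.5],[0.7,3.4,0.5],[0.7,3.0,0.6],[0,2.8,1],[-0.5,2.8,2],[-0.5,2.8,2.5],[-0.5,2,2.5],[0,1,1.5],[0,0,0]],"hand":[0,0,0,0,0,0,0,0,0,0,0,0]}'; python3 to.py  .405 -.135 .14  .405 -.135 .035
python3 - <<'E'
from h import *
im=imaging.camera("wrist");p=imaging.camera_params("wrist")
np.save("w1.npy",p,allow_pickle=True)
cv2.imwrite("pics/w1.png",im[:,:,::-1])
E
```

```text
time_s: 2.43
position: [0.3974, -0.1095, 0.1519]
tool_rot: [-0.0, 0.996, 0.086, -0.004]
contact_force: [-0.1, -0.1, -0.7]
width: 0.0001
grasp_force: 0.0
2.4333 [ 0.3974 -0.1095  0.1519] xaxis yaw 9.840499576180392 z [-0.008 -0.    -1.   ]
[ 0.405 -0.135  0.14 ] cm [0.32 2.65 1.19]
[ 0.405 -0.135  0.035] cm [9.00e-02 1.00e-02 1.05e+01]
```

View pics/w1.png

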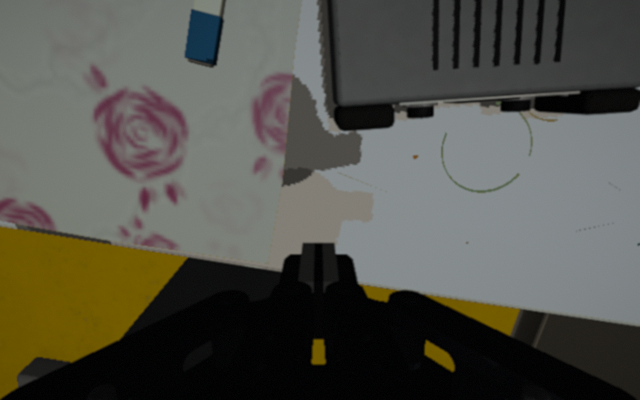

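The wrist view shows the left bumper at about (335–394, 105–130) and the fingertips at (318,245). I'll compare this with the predicted bumper position.

```bash
python3 - <<'E'
from h import *
p=np.load("w1.npy",allow_pickle=True).item()
def case(P,c,y):
    a=np.radians(y);R=np.array([[np.cos(a),-np.sin(a),0],[np.sin(a),np.cos(a),0],[0,0,1]]);return np.array(P)@R.T+[*c,0]
P=[(-.0675,.095,.067),(-.0675,.059,.067),(-.0675,.095,.007),(-.0675,.059,.007),(-.0675,-.059,.067),(-.0525,.095,.07)]
print(proj("wrist",case(P,(.533,-.187),13.7),p).round(0))
E
python3 to.py .41 -.133 .09 .41 -.133 .035
```

```text
[[332. 137.]
 [389. 133.]
 [329. 129.]
 [375. 126.]
 [576. 122.]
 [331. 112.]]
2.4833 [ 0.3989 -0.1087  0.1538] xaxis yaw 9.93148271539095 z [-0.005 -0.001 -1.   ]
[ 0.41  -0.133  0.09 ] cm [0.71 2.58 6.38]
[ 0.41  -0.133  0.035] cm [0.03 0.   5.5 ]
```

```bash
python3 -m crank '{"rot":[[0,0,0],[0,0,0],[0,0,0],[0,0,0],[0,0,0]],"delta_pos":[[0.3,1.3,2.5],[0.4,1.3,3],[0,0,3],[0,0,2],[0,0,1]],"hand":[0,0,0,0,0]}'; python3 to.py .44 -.13 .035
```

```text
time_s: 2.9
position: [0.4115, -0.1316, 0.0391]
tool_rot: [-0.0, 0.996, 0.088, -0.001]
contact_force: [-1.1, 0.1, -0.1]
width: -0.0002
grasp_force: 0.0
2.9 [ 0.4115 -0.1316  0.0391] xaxis yaw 10.117545167981264 z [-0.002 -0.    -1.   ]
[ 0.44  -0.13   0.035] cm [2.83 0.35 0.4 ]
```

```bash
python3 -m crank '{"rot":[[0,0,0],[0,0,0],[0,0,0],[0,0,0]],"delta_pos":[[0.6,0.2,0.3],[0.6,0.1,0],[0.6,0,0],[0.4,0,0]],"hand":[0,0,0,0]}';python3 -m crank '{"rot":[[0,0,0],[0,0,0]],"delta_pos":[[0.4,0,0],[0.3,0,0]],"hand":[0,0]}'
```

```text
time_s: 3.23
position: [0.4367, -0.1309, 0.0388]
tool_rot: [0.0, 0.996, 0.088, 0.002]
contact_force: [0.2, 0.4, 0.3]
width: 0.0001
grasp_force: 0.0
time_s: 3.4
position: [0.4397, -0.13, 0.0379]
tool_rot: [-0.0, 0.996, 0.088, -0.002]
contact_force: [-7.0, -0.6, 4.8]
width: -0.0001
grasp_force: 3.0
```

Contact, at 7 N. I push the left bumper about 10 mm, then back off.

```bash
python3 -m crank '{"rot":[[0,0,0],[0,0,0],[0,0,0],[0,0,0],[0,0,0]],"delta_pos":[[0.3,0,0],[0.3,0,0],[0.3,0,0],[0.3,0,0],[0,0,0]],"hand":[0,0,0,0,0]}'; python3 -m crank '{"rot":[[0,0,0],[0,0,0],[0,0,0],[0,0,0]],"delta_pos":[[-1,0,0],[-2,0,0],[-1.5,0,0],[0,0,0]],"hand":[0,0,0,0]}'
python3 - <<'E'
from h import *
im=imaging.camera("top")
cv2.imwrite("pics/t1.png",cv2.resize(im[150:250,310:430,::-1],None,fx=6,fy=6,interpolation=cv2.INTER_CUBIC))
E
```

```text
time_s: 3.82
position: [0.4507, -0.1278, 0.037]
tool_rot: [-0.0, 0.996, 0.087, -0.002]
contact_force: [-4.5, 1.8, -0.1]
width: 0.0001
grasp_force: 1.9
time_s: 4.15
position: [0.4052, -0.1362, 0.0374]
tool_rot: [-0.0, 0.996, 0.087, -0.001]
contact_force: [-0.7, -0.6, -0.7]
width: 0.0
grasp_force: 0.0
```

View pics/t1.png

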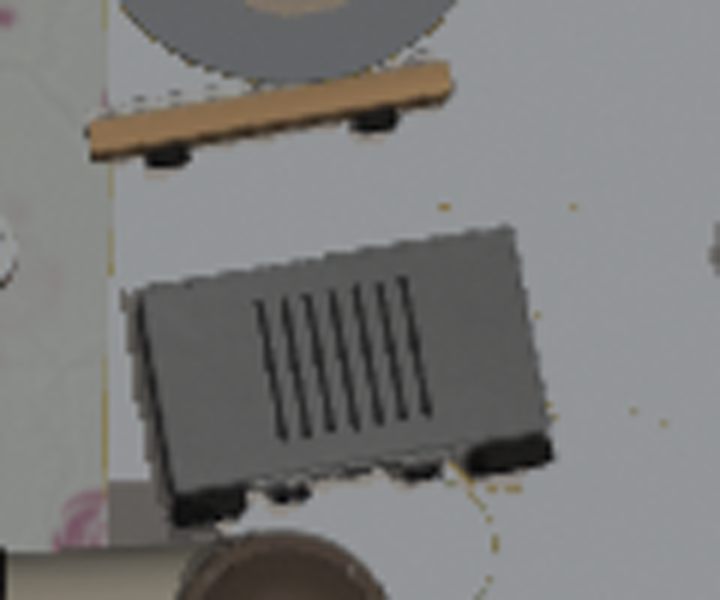

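Left push done. To save looks, I'll measure the case pose in code from the top camera by fitting its silhouette.

```bash
cat > fit.py <<'E'
import sys
from h import *
from scipy.optimize import minimize
P0=imaging.camera_params("top");S=4;x0,y0,x1,y1=300,140,440,260
S0=np.array([.658,-.159]);SY=np.radians(10.1)
def rot(a):return np.array([[np.cos(a),-np.sin(a)],[np.sin(a),np.cos(a)]])
B=np.array([(x,y,z) for x in(-.0525,.0525) for y in(-.095,.095) for z in(0,.07)])
def up(im):return cv2.resize(im[y0:y1,x0:x1],None,fx=S,fy=S,interpolation=cv2.INTER_LINEAR)
def poly(P,c,a):
    W=np.c_[P[:,:2]@rot(a).T+c,P[:,2]];u=proj("top",W,P0)-[x0,y0];return (u+.5)*S-.5
init=cv2.imread("pics/top0.png")
rail=np.zeros(up(init).shape[:2],bool);g0=up(init).max(2)
b0=up(init);rail[:int(4*38)]=((g0<125)|(b0[...,2].astype(int)-b0[...,0]>20))[:int(4*38)]
rail=cv2.dilate(rail.astype(np.uint8),np.ones((7,7)))>0
rail[:, :][poly(B,np.array([.533,-.187]),0)[0:0,0].astype(int)]=False
def fit(bgr,guess=(-.07,0,0)):
    g=up(bgr).max(2).astype(float);m=np.clip((125-g)/30+.5,0,1)
    def cost(q):
        c=S0+rot(SY)@np.array([q[0]-.0525,q[1]]);a=SY+q[2]
        im=np.zeros(g.shape,np.uint8);h=cv2.convexHull(poly(B,c,a).astype(np.float32))
        cv2.fillPoly(im,[np.round(h*16).astype(np.int32)],255,cv2.LINE_AA,4)
        roi=np.zeros(g.shape,np.uint8)
        K=np.array([(-.035,-.115,.07),(-.035,.115,.07),(.09,.115,.07),(.09,-.115,.07)])
        cv2.fillConvexPoly(roi,np.round(poly(K,c,a)).astype(np.int32),1)
        w=(roi>0)&~rail
        return np.abs(m-im/255.)[w].mean()
    best=min((cost((x,y,t)),(x,y,t)) for x in np.arange(-.1,.012,.008) for y in np.arange(-.02,.021,.008) for t in np.radians(np.arange(-12,13,4)))[1]
    r=minimize(cost,best,method="Nelder-Mead",options=dict(initial_simplex=np.array(best)+np.array([(0,0,0),(.004,0,0),(0,.004,0),(0,0,.04)]),xatol=1e-5,fatol=1e-6))
    q=r.x;c=S0+rot(SY)@np.array([q[0]-.0525,q[1]]);a=SY+q[2]
    print("stop frame mm,deg: x %.1f y %.1f yaw %.2f cost %.4f"%(q[0]*1e3,q[1]*1e3,np.degrees(q[2]),r.fun),
      *["%s %s"%(n,(c+rot(a)@np.array([-.0675,s*.077])).round(4)) for n,s in(("L",1),("R",-1))])
if __name__=="__main__":
    if len(sys.argv)>1: fit(cv2.imread(sys.argv[1]))
    else:
        im=imaging.camera("top")[:,:,::-1].copy();cv2.imwrite("pics/last.png",im);fit(im)
E
python3 fit.py pics/top0.png; python3 fit.py; python3 to.py .41 -.3 .035
```

```text
stop frame mm,deg: x -73.2 y -5.9 yaw 3.48 cost 0.0275 L [ 0.4516 -0.1279] R [ 0.4878 -0.2776]
stop frame mm,deg: x -67.8 y -8.9 yaw -0.28 cost 0.0247 L [ 0.4615 -0.1245] R [ 0.4877 -0.2762]
4.25 [ 0.409  -0.1361  0.038 ] xaxis yaw 10.092105911327423 z [ 0.003 -0.    -1.   ]
[ 0.41  -0.3    0.035] cm [-2.77 16.16  0.3 ]
```

The fit agrees with the hand measurement. Next is the right bumper, skewing the push slightly left because the case needs to move about 9 mm left.

```bash
python3 -m crank '{"rot":[[0,0,0],[0,0,0],[0,0,0],[0,0,0],[0,0,0],[0,0,0],[0,0,0]],"delta_pos":[[0,3.2,0],[0,3.2,0],[0,3.2,0],[0,3.2,0],[0.6,2.4,0],[0.9,0.4,0],[0.3,0,0]],"hand":[0,0,0,0,0,0,0]}'; python3 to.py .4764 -.278 .038
```

```text
time_s: 4.83
position: [0.4559, -0.2881, 0.0375]
tool_rot: [0.001, 0.996, 0.087, 0.002]
contact_force: [0.6, -0.0, -0.0]
width: 0.0004
grasp_force: 0.0
4.8333 [ 0.4559 -0.2881  0.0375] xaxis yaw 9.981230158852998 z [ 0.003 -0.001 -1.   ]
[ 0.4764 -0.278   0.038 ] cm [ 2.19 -0.64 -0.05]
```

```bash
python3 -m crank '{"rot":[[0,0,0],[0,0,0],[0,0,0],[0,0,0],[0,0,0],[0,0,0],[0,0,0],[0,0,0],[0,0,0],[0,0,0],[0,0,0]],"delta_pos":[[0.9,-0.2,0],[0.7,-0.1,0],[0.3,-0.1,0],[0.3,-0.1,0],[0.3,-0.1,0],[0.3,-0.1,0],[0.3,-0.1,0],[0.3,-0.1,0],[0.3,-0.1,0],[0.3,-0.1,0],[0,0,0]],"hand":[0,0,0,0,0,0,0,0,0,0,0]}'; python3 -m crank '{"rot":[[0,0,0],[0,0,0],[0,0,0],[0,0,0]],"delta_pos":[[-1.2,0,0],[-2.5,0,0],[-1,0,0],[0,0,0]],"hand":[0,0,0,0]}'; python3 fit.py; python3 to.py
```

```text
time_s: 5.75
position: [0.4895, -0.2685, 0.0371]
tool_rot: [-0.0, 0.996, 0.088, -0.001]
contact_force: [-3.0, -2.4, 0.5]
width: 0.0001
grasp_force: 1.7
time_s: 6.08
position: [0.4417, -0.2765, 0.0373]
tool_rot: [-0.001, 0.996, 0.087, -0.001]
contact_force: [-0.3, -0.1, 0.4]
width: -0.0
grasp_force: 0.0
stop frame mm,deg: x -57.3 y -4.0 yaw 2.83 cost 0.0799 L [ 0.4675 -0.1222] R [ 0.502  -0.2723]
6.1333 [ 0.4438 -0.2768  0.0377] xaxis yaw 10.030594859292826 z [ 0.001 -0.    -1.   ]
```

```bash
python3 -m crank '{"rot":[[0,0,0],[0,0,0],[0,0,0],[0,0,0],[0,0,0],[0,0,0]],"delta_pos":[[0,-3.3,0],[0,-3.3,0],[0,-3.3,0],[0,-3.2,0],[0.7,-1.5,0],[0.8,0,0]],"hand":[0,0,0,0,0,0]}'; python3 -m crank '{"rot":[[0,0,0],[0,0,0],[0,0,0],[0,0,0],[0,0,0],[0,0,0],[0,0,0],[0,0,0]],"delta_pos":[[0.8,-0.1,0],[0.8,-0.1,0],[0.4,-0.1,0],[0.3,-0.1,0],[0.3,-0.1,0],[0.3,-0.1,0],[0.3,-0.1,0],[0,0,0]],"hand":[0,0,0,0,0,0,0,0]}'; python3 -m crank '{"rot":[[0,0,0],[0,0,0],[0,0,0],[0,0,0]],"delta_pos":[[-1.2,0,0],[-2.5,0,0],[-1,0,0],[0,0,0]],"hand":[0,0,0,0]}'; python3 fit.py; python3 to.py
```

```text
time_s: 6.63
position: [0.4341, -0.1279, 0.0378]
tool_rot: [-0.0, 0.996, 0.09, 0.001]
contact_force: [-0.5, 0.6, -0.1]
width: 0.0
grasp_force: 0.0
time_s: 7.3
position: [0.4622, -0.1181, 0.0368]
tool_rot: [-0.0, 0.996, 0.087, -0.002]
contact_force: [-4.3, -0.5, 2.2]
width: 0.0
grasp_force: 2.3
time_s: 7.63
position: [0.4158, -0.1264, 0.0373]
tool_rot: [-0.0, 0.996, 0.087, -0.0]
contact_force: [-0.1, -1.0, 0.3]
width: -0.0002
grasp_force: 0.0
stop frame mm,deg: x -55.2 y -2.2 yaw 0.12 cost 0.0260 L [ 0.4722 -0.1163] R [ 0.4996 -0.2678]
7.6833 [ 0.4179 -0.1263  0.0376] xaxis yaw 10.068347970951136 z [ 0.002 -0.    -1.   ]
```

```bash
python3 -m crank '{"rot":[[0,0,0],[0,0,0],[0,0,0],[0,0,0],[0,0,0],[0,0,0]],"delta_pos":[[0,3.5,0],[0,3.5,0],[0,3.5,0],[0,3.5,0],[0.9,1.3,0],[1.1,0.1,0]],"hand":[0,0,0,0,0,0]}'; python3 -m crank '{"rot":[[0,0,0],[0,0,0],[0,0,0],[0,0,0],[0,0,0],[0,0,0],[0,0,0],[0,0,0],[0,0,0],[0,0,0],[0,0,0]],"delta_pos":[[0.8,0,0],[0.8,0,0],[0.4,0,0],[0.4,0,0],[0.4,0,0],[0.4,0,0],[0.4,0,0],[0.4,0,0],[0.4,0,0],[0.3,0,0],[0,0,0]],"hand":[0,0,0,0,0,0,0,0,0,0,0]}'; python3 -m crank '{"rot":[[0,0,0],[0,0,0],[0,0,0],[0,0,0]],"delta_pos":[[-1.2,0,0],[-2.5,0,0],[-1,0,0],[0,-2,0]],"hand":[0,0,0,0]}'; python3 fit.py; python3 to.py
```

```text
time_s: 8.18
position: [0.4666, -0.2775, 0.0374]
tool_rot: [0.001, 0.996, 0.086, 0.001]
contact_force: [-0.4, 0.3, 0.0]
width: 0.0002
grasp_force: 0.0
time_s: 9.1
position: [0.5093, -0.2658, 0.0373]
tool_rot: [-0.0, 0.996, 0.088, -0.002]
contact_force: [-3.1, -3.1, 1.0]
width: 0.0001
grasp_force: 2.1
time_s: 9.43
position: [0.4591, -0.2559, 0.0374]
tool_rot: [0.0, 0.996, 0.086, 0.0]
contact_force: [0.5, 0.4, 0.1]
width: 0.0001
grasp_force: 0.0
stop frame mm,deg: x -42.1 y 3.2 yaw 5.86 cost 0.0690 L [ 0.4782 -0.1169] R [ 0.5206 -0.265 ]
9.4833 [ 0.4583 -0.2524  0.0373] xaxis yaw 9.976745261467112 z [-0.001  0.001 -1.   ]
```

```bash
python3 -m crank '{"rot":[[0,0,0],[0,0,0],[0,0,0],[0,0,0],[0,0,0]],"delta_pos":[[0,-3.2,0],[0,-3.2,0],[0,-3.2,0],[0.2,-2.4,0],[0.7,-0.4,0]],"hand":[0,0,0,0,0]}'; python3 -m crank '{"rot":[[0,0,0],[0,0,0],[0,0,0],[0,0,0],[0,0,0],[0,0,0],[0,0,0],[0,0,0],[0,0,0],[0,0,0],[0,0,0]],"delta_pos":[[0.7,0,0],[0.7,0,0],[0.4,-0.1,0],[0.4,-0.1,0],[0.4,-0.1,0],[0.4,-0.1,0],[0.4,-0.1,0],[0.4,-0.1,0],[0.3,-0.1,0],[0.3,-0.1,0],[0,0,0]],"hand":[0,0,0,0,0,0,0,0,0,0,0]}'; python3 -m crank '{"rot":[[0,0,0],[0,0,0],[0,0,0],[0,0,0]],"delta_pos":[[-1.2,0,0],[-2.5,0,0],[-1,0,0],[0,0,0]],"hand":[0,0,0,0]}'; python3 fit.py; python3 to.py
```

```text
time_s: 9.9
position: [0.4462, -0.1282, 0.0376]
tool_rot: [-0.0, 0.996, 0.089, -0.0]
contact_force: [-1.0, 0.1, -0.2]
width: -0.0
grasp_force: 0.0
time_s: 10.82
position: [0.4877, -0.1158, 0.0363]
tool_rot: [-0.0, 0.996, 0.087, -0.003]
contact_force: [-4.2, 2.0, 0.9]
width: -0.0001
grasp_force: 2.1
time_s: 11.15
position: [0.4416, -0.1242, 0.0372]
tool_rot: [-0.0, 0.996, 0.087, -0.001]
contact_force: [0.5, 0.1, 0.3]
width: -0.0001
grasp_force: 0.0
stop frame mm,deg: x -31.4 y 1.0 yaw -1.94 cost 0.0202 L [ 0.4975 -0.1061] R [ 0.5194 -0.2585]
11.2 [ 0.4438 -0.124   0.0376] xaxis yaw 10.039862398520965 z [ 0.001 -0.    -1.   ]
```

```bash
python3 -m crank '{"rot":[[0,0,0],[0,0,0],[0,0,0],[0,0,0],[0,0,0],[0,0,0]],"delta_pos":[[0,3.3,0],[0,3.3,0],[0,3.3,0],[0,3.3,0],[0.7,1.0,0],[0.9,0,0]],"hand":[0,0,0,0,0,0]}'; python3 -m crank '{"rot":[[0,0,0],[0,0,0],[0,0,0],[0,0,0],[0,0,0],[0,0,0],[0,0,0],[0,0,0],[0,0,0]],"delta_pos":[[0.8,0,0],[0.8,0,0],[0.4,0.1,0],[0.4,0.1,0],[0.4,0.1,0],[0.4,0.1,0],[0.4,0.1,0],[0.3,0.1,0],[0,0,0]],"hand":[0,0,0,0,0,0,0,0,0]}'; python3 -m crank '{"rot":[[0,0,0],[0,0,0],[0,0,0],[0,0,0],[0,0,0],[0,0,0]],"delta_pos":[[-1.2,0,0],[-2.5,0,0],[-1,0,0],[0,-3.3,0],[0,-3.3,0],[0,-3.3,0]],"hand":[0,0,0,0,0,0]}'; python3 fit.py; python3 to.py
```

```text
time_s: 11.7
position: [0.4863, -0.2636, 0.0373]
tool_rot: [0.001, 0.996, 0.086, 0.001]
contact_force: [-0.4, -0.1, -0.3]
width: -0.0
grasp_force: 0.0
time_s: 12.45
position: [0.5221, -0.2594, 0.0372]
tool_rot: [-0.0, 0.996, 0.088, -0.002]
contact_force: [-5.4, -1.8, 3.1]
width: -0.0001
grasp_force: 2.4
time_s: 12.95
position: [0.4598, -0.1697, 0.0375]
tool_rot: [0.0, 0.996, 0.087, 0.001]
contact_force: [1.0, 1.2, 0.3]
width: 0.0003
grasp_force: 0.0
stop frame mm,deg: x -24.8 y 2.2 yaw 3.16 cost 0.0235 L [ 0.4981 -0.1109] R [ 0.5335 -0.2608]
13.0 [ 0.4579 -0.1657  0.0374] xaxis yaw 10.178742418291316 z [-0.     0.001 -1.   ]
```

```bash
python3 -m crank '{"rot":[[0,0,0],[0,0,0],[0,0,0],[0,0,0],[0,0,0],[0,0,0],[0,0,0],[0,0,0],[0,0,0],[0,0,0],[0,0,0]],"delta_pos":[[0,-2.8,0],[0.6,-1.6,0],[0.8,-0.2,0],[0.7,0,0],[0.7,0,0],[0.5,0,0],[0.4,0,0],[0.4,0,0],[0.4,0,0],[0.4,0,0],[0.3,0,0]],"hand":[0,0,0,0,0,0,0,0,0,0,0]}'; python3 -m crank '{"rot":[[0,0,0],[0,0,0],[0,0,0],[0,0,0],[0,0,0]],"delta_pos":[[0,0,0],[-1.2,0,0],[-2.5,0,0],[-1,0,0],[0,2,0]],"hand":[0,0,0,0,0]}'; python3 fit.py; python3 to.py
```

```text
time_s: 13.92
position: [0.4999, -0.1165, 0.0362]
tool_rot: [-0.001, 0.996, 0.087, -0.004]
contact_force: [-4.9, 2.9, 0.9]
width: -0.0004
grasp_force: 2.5
time_s: 14.33
position: [0.4576, -0.1432, 0.0372]
tool_rot: [-0.0, 0.996, 0.088, -0.001]
contact_force: [-0.5, 0.5, 1.0]
width: 0.0003
grasp_force: 0.0
stop frame mm,deg: x -17.0 y -1.4 yaw -1.12 cost 0.0231 L [ 0.5111 -0.1071] R [ 0.5351 -0.2592]
14.3833 [ 0.4608 -0.1461  0.0377] xaxis yaw 10.078970590008767 z [ 0.001 -0.001 -1.   ]
```

```bash
python3 -m crank '{"rot":[[0,0,0],[0,0,0],[0,0,0],[0,0,0],[0,0,0],[0,0,0],[0,0,0],[0,0,0],[0,0,0],[0,0,0],[0,0,0],[0,0,0]],"delta_pos":[[0,3.6,0],[0,3.6,0],[0.3,3.4,0],[0.8,1.6,0],[0.9,0.2,0],[0.8,0,0],[0.8,0,0],[0.6,0,0],[0.4,0,0],[0.4,0,0],[0.4,0,0],[0.3,0,0]],"hand":[0,0,0,0,0,0,0,0,0,0,0,0]}'; python3 -m crank '{"rot":[[0,0,0],[0,0,0],[0,0,0],[0,0,0],[0,0,0],[0,0,0],[0,0,0]],"delta_pos":[[0,0,0],[-1.2,0,0],[-2.5,0,0],[-1,0,0],[0,-3.3,0],[0,-3.3,0],[0,-3.3,0]],"hand":[0,0,0,0,0,0,0]}'; python3 fit.py; python3 to.py
```

```text
time_s: 15.38
position: [0.5363, -0.2555, 0.0372]
tool_rot: [-0.0, 0.996, 0.088, -0.003]
contact_force: [-5.2, -3.7, 1.9]
width: 0.0001
grasp_force: 2.8
time_s: 15.97
position: [0.4748, -0.1656, 0.0376]
tool_rot: [0.0, 0.996, 0.087, 0.001]
contact_force: [1.0, 0.3, -0.2]
width: -0.0001
grasp_force: 0.0
stop frame mm,deg: x -9.3 y 2.4 yaw 2.67 cost 0.0206 L [ 0.5139 -0.1073] R [ 0.548  -0.2575]
16.0167 [ 0.473  -0.1615  0.0375] xaxis yaw 10.230376614071977 z [-0.001  0.001 -1.   ]
```

```bash
python3 -m crank '{"rot":[[0,0,0],[0,0,0],[0,0,0],[0,0,0],[0,0,0],[0,0,0],[0,0,0],[0,0,0],[0,0,0],[0,0,0]],"delta_pos":[[0,-2.8,0],[0.6,-1.6,0],[0.8,-0.2,0],[0.7,0,0],[0.7,0,0],[0.5,0,0],[0.4,0,0],[0.4,0,0],[0.4,0,0],[0.3,0,0]],"hand":[0,0,0,0,0,0,0,0,0,0]}'; python3 -m crank '{"rot":[[0,0,0],[0,0,0],[0,0,0],[0,0,0],[0,0,0]],"delta_pos":[[0,0,0],[-1.2,0,0],[-2.5,0,0],[-1,0,0],[0,2,0]],"hand":[0,0,0,0,0]}'; python3 fit.py; python3 to.py
```

```text
time_s: 16.85
position: [0.5102, -0.1136, 0.0363]
tool_rot: [-0.001, 0.996, 0.087, -0.004]
contact_force: [-6.3, 1.6, 3.3]
width: -0.0001
grasp_force: 3.2
time_s: 17.27
position: [0.4682, -0.1403, 0.0372]
tool_rot: [-0.0, 0.996, 0.088, -0.001]
contact_force: [0.7, 0.2, -0.6]
width: 0.0
grasp_force: 0.0
stop frame mm,deg: x -1.0 y 0.8 yaw -0.32 cost 0.0156 L [ 0.5256 -0.1032] R [ 0.5517 -0.2549]
17.3167 [ 0.4713 -0.1432  0.0376] xaxis yaw 10.07234893432532 z [ 0.001 -0.001 -1.   ]
```

Run:
```python
import cv2
im=cv2.imread("pics/last.png")[150:230,310:420]
cv2.imwrite("pics/t2.png",cv2.resize(im,None,fx=7,fy=7,interpolation=cv2.INTER_CUBIC))
```

```text
(no output)
```

View pics/t2.png

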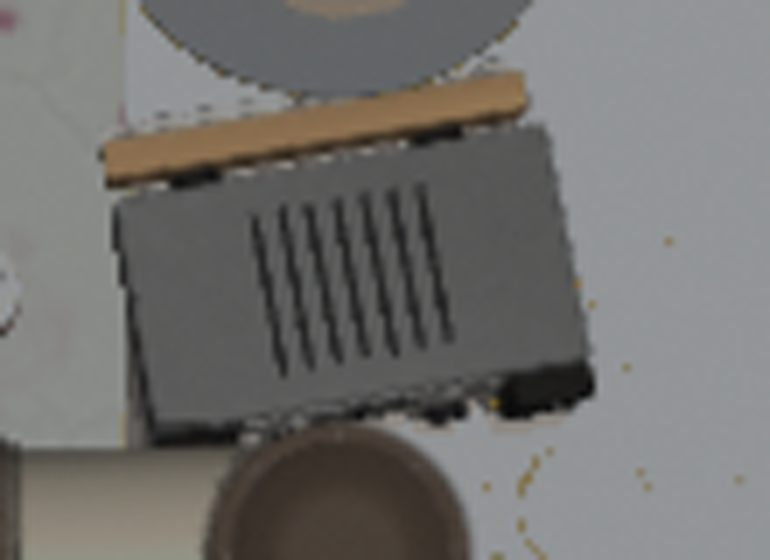

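The far edge of the case runs from (118,200) to (547,125) in the crop, nearly at the buffers. I'll work out the gap from its corners.

Run:
```python
from fit import *
f=lambda a:(310+a[0]/7-.43,150+a[1]/7-.43)
for a in [(118,200),(547,125),(590,363)]:
    w=ray("top",f(a),.07)[:2];print((rot(SY).T@(w-S0)*1e3).round(1))
```

```text
[-7.2 92.6]
[ -5.9 -94.4]
[-110.1  -93.6]
```

```bash
python3 -m crank '{"rot":[[0,0,0],[0,0,0],[0,0,0],[0,0,0],[0,0,0],[0,0,0],[0,0,0],[0,0,0],[0,0,0]],"delta_pos":[[0,3.6,0],[0,3.6,0],[0.3,3.4,0],[0.8,1.6,0],[0.9,0.2,0],[0.8,0,0],[0.8,0,0],[0.5,0,0],[0.4,0,0]],"hand":[0,0,0,0,0,0,0,0,0]}';python3 -m crank '{"rot":[[0,0,0],[0,0,0],[0,0,0]],"delta_pos":[[0.3,0,0],[0.2,0,0],[0,0,0]],"hand":[0,0,0]}'
```

```text
time_s: 18.07
position: [0.538, -0.2539, 0.0374]
tool_rot: [-0.0, 0.996, 0.089, 0.0]
contact_force: [-0.3, 1.2, 0.6]
width: -0.0
grasp_force: 0.0
time_s: 18.32
position: [0.5399, -0.2539, 0.0373]
tool_rot: [-0.0, 0.996, 0.088, -0.003]
contact_force: [-4.1, -2.3, 3.6]
width: -0.0004
grasp_force: 2.5
```

```bash
python3 -m crank '{"rot":[[0,0,0],[0,0,0],[0,0,0]],"delta_pos":[[0.2,0,0],[0.1,0,0],[0,0,0]],"hand":[0,0,0]}';python3 -m crank '{"rot":[[0,0,0],[0,0,0],[0,0,0]],"delta_pos":[[0.2,0,0],[0,0,0],[0,0,0]],"hand":[0,0,0]}'
```

```text
time_s: 18.57
position: [0.5411, -0.2537, 0.0373]
tool_rot: [-0.001, 0.996, 0.088, -0.004]
contact_force: [-8.1, -3.7, 5.1]
width: -0.0001
grasp_force: 4.2
time_s: 18.82
position: [0.541, -0.2537, 0.0373]
tool_rot: [-0.001, 0.996, 0.088, -0.006]
contact_force: [-11.9, -4.1, 7.6]
width: 0.0
grasp_force: 6.2
```

Right side is seated: the force rises without any travel. Now the left.

```bash
python3 -m crank '{"rot":[[0,0,0],[0,0,0],[0,0,0],[0,0,0],[0,0,0],[0,0,0],[0,0,0]],"delta_pos":[[-1.2,0,0],[-2.5,0,0],[-1.4,0,0],[0,-3.4,0],[0,-3.4,0],[0,-3.4,0],[0,0,0]],"hand":[0,0,0,0,0,0,0]}'; python3 fit.py; python3 to.py .485 -.111 .0375 .512 -.106 .0375
```

```text
time_s: 19.4
position: [0.4773, -0.1577, 0.0376]
tool_rot: [-0.0, 0.996, 0.09, -0.001]
contact_force: [-1.0, -0.3, -0.3]
width: -0.0001
grasp_force: 0.0
stop frame mm,deg: x -1.1 y 1.6 yaw 0.66 cost 0.0152 L [ 0.5242 -0.1038] R [ 0.553  -0.2551]
19.45 [ 0.4784 -0.1592  0.0377] xaxis yaw 10.356158546192423 z [-0.  0. -1.]
[ 0.485  -0.111   0.0375] cm [ 1.52 -4.62  0.02]
[ 0.512  -0.106   0.0375] cm [ 2.75 -0.01 -0.  ]
```

```bash
python3 -m crank '{"rot":[[0,0,0],[0,0,0],[0,0,0],[0,0,0],[0,0,0],[0,0,0],[0,0,0]],"delta_pos":[[0,-2.8,0],[0.7,-1.6,0],[0.8,-0.2,0],[0.8,0,0],[0.8,0,0],[0.5,0,0],[0.3,0,0]],"hand":[0,0,0,0,0,0,0]}';python3 -m crank '{"rot":[[0,0,0],[0,0,0],[0,0,0]],"delta_pos":[[0.3,0,0],[0.2,0,0],[0,0,0]],"hand":[0,0,0]}';python3 -m crank '{"rot":[[0,0,0],[0,0,0],[0,0,0]],"delta_pos":[[0.2,0,0],[0,0,0],[0,0,0]],"hand":[0,0,0]}'
```

```text
time_s: 20.03
position: [0.5105, -0.1104, 0.0372]
tool_rot: [0.0, 0.996, 0.087, 0.0]
contact_force: [0.2, -0.3, 0.3]
width: -0.0005
grasp_force: 0.0
time_s: 20.28
position: [0.5117, -0.1097, 0.0367]
tool_rot: [-0.0, 0.996, 0.087, -0.003]
contact_force: [-3.8, 0.1, 3.3]
width: -0.0001
grasp_force: 2.3
time_s: 20.53
position: [0.5132, -0.109, 0.0367]
tool_rot: [-0.0, 0.996, 0.087, -0.003]
contact_force: [-5.3, 0.5, 2.6]
width: 0.0001
grasp_force: 2.7
```

```bash
python3 -m crank '{"rot":[[0,0,0],[0,0,0],[0,0,0]],"delta_pos":[[0.2,0,0],[0,0,0],[0,0,0]],"hand":[0,0,0]}';python3 -m crank '{"rot":[[0,0,0],[0,0,0],[0,0,0]],"delta_pos":[[0.2,0,0],[0,0,0],[0,0,0]],"hand":[0,0,0]}'
```

```text
time_s: 20.78
position: [0.5147, -0.1085, 0.0365]
tool_rot: [-0.0, 0.996, 0.087, -0.004]
contact_force: [-6.5, 2.0, 2.5]
width: -0.0005
grasp_force: 2.9
time_s: 21.03
position: [0.5146, -0.1085, 0.0364]
tool_rot: [-0.0, 0.996, 0.087, -0.006]
contact_force: [-9.9, 0.3, 7.1]
width: 0.0001
grasp_force: 4.8
```

The left side is seated too, at the predicted position. I back away clear and check.

```bash
python3 -m crank '{"rot":[[0,0,0],[0,0,0],[0,0,0],[0,0,0],[0,0,0],[0,0,0],[0,0,0],[0,0,0]],"delta_pos":[[-1,0,0],[-2.5,0,0],[-2.5,-1,0],[-1,-3,-2],[0,-3,-3],[0,-3,-3],[0,-3,-2],[0,0,0]],"hand":[0,0,0,0,0,0,0,0]}'; python3 fit.py
python3 - <<'E'
import cv2
im=cv2.imread("pics/last.png")[150:230,310:420]
cv2.imwrite("pics/t3.png",cv2.resize(im,None,fx=7,fy=7,interpolation=cv2.INTER_CUBIC))
E
```

```text
time_s: 21.7
position: [0.4319, 0.0109, 0.1411]
tool_rot: [-0.002, 0.996, 0.091, 0.007]
contact_force: [0.8, 0.2, 0.2]
width: -0.0002
grasp_force: 0.0
stop frame mm,deg: x 3.1 y 0.9 yaw -1.01 cost 0.0136 L [ 0.5304 -0.1014] R [ 0.5547 -0.2534]
```

View pics/t3.png

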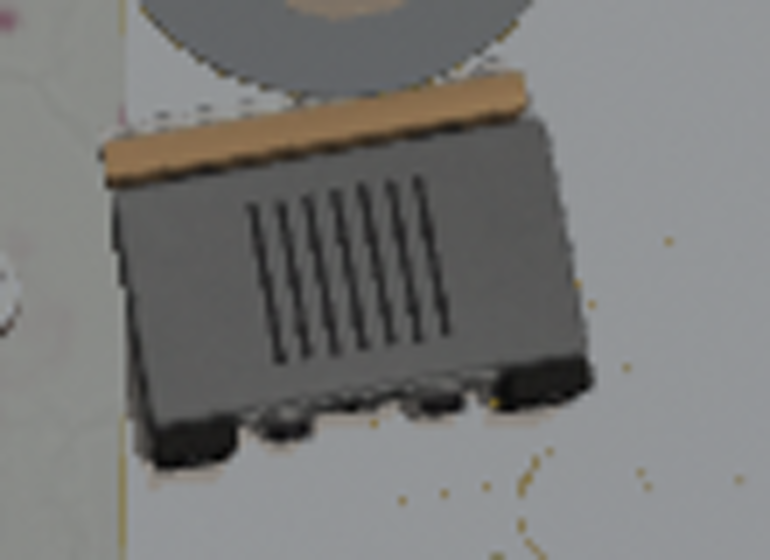

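The case is against the rail. Its corners in the crop are far edge (115,190)–(541,120) and near edge (155,428)–(588,357).

Run:
```python
from fit import *
f=lambda a:(310+a[0]/7-.43,150+a[1]/7-.43)
q=[]
for a,z in [((115,190),.07),((541,120),.07),((588,357),.07),((155,428),.07),((158,466),.007),((237,455),.007),((503,411),.007),((588,397),.007),((107,185),.034),((526,113),.034)]:
    w=ray("top",f(a),z)[:2];v=rot(SY).T@(w-S0)*1e3;q.append(v);print(v.round(1))
q=np.array(q);print(q[:4].mean(0))
```

```text
[-2.6 93.2]
[ -3.3 -92.3]
[-107.5  -93.2]
[-106.8   93.6]
[-118.2   92.8]
[-119.3   57.2]
[-119.5  -63.1]
[-119.7 -101.5]
[ 6.3 94.9]
[  6.9 -93. ]
[-55.05707572   0.31550211]
```

Square to about 0.2° and centred to about 1 mm. One gentle touch on the right will confirm that side still sits against its buffer.

```bash
python3 to.py .487 -.262 .1411; python3 -m crank '{"rot":[[0,0,0],[0,0,0],[0,0,0],[0,0,0],[0,0,0],[0,0,0],[0,0,0],[0,0,0],[0,0,0],[0,0,0],[0,0,0],[0,0,0]],"delta_pos":[[0,3.5,0],[0,3.5,0],[0,3.5,0],[0,3.5,0],[0,3.5,0],[0,3.5,0],[0.3,3.5,0],[0.3,3.0,2],[0,0.3,3],[0,0,3],[0,0,2.2],[0,0,0]],"hand":[0,0,0,0,0,0,0,0,0,0,0,0]}'; python3 to.py .536 -.256 .0375
```

```text
21.75 [0.4306 0.0093 0.1389] xaxis yaw 10.328872083836798 z [ 0.008  0.003 -1.   ]
[ 0.487  -0.262   0.1411] cm [ 0.69 27.7  -0.26]
time_s: 22.75
position: [0.4785, -0.266, 0.0284]
tool_rot: [-0.002, 0.996, 0.086, -0.005]
contact_force: [-2.0, 0.1, -0.8]
width: -0.0001
grasp_force: 0.0
22.75 [ 0.4785 -0.266   0.0284] xaxis yaw 9.874343807562893 z [-0.011  0.003 -1.   ]
[ 0.536  -0.256   0.0375] cm [ 5.83 -0.01 -0.97]
```

```bash
python3 -m crank '{"rot":[[0,0,0],[0,0,0],[0,0,0],[0,0,0],[0,0,0]],"delta_pos":[[1.5,0,-0.5],[1.5,0,-0.4],[1.5,0,0],[1.0,0,0],[0,0,0]],"hand":[0,0,0,0,0]}';python3 -m crank '{"rot":[[0,0,0],[0,0,0],[0,0,0]],"delta_pos":[[0.3,0,0],[0,0,0],[0,0,0]],"hand":[0,0,0]}';python3 -m crank '{"rot":[[0,0,0],[0,0,0],[0,0,0]],"delta_pos":[[0.2,0,0],[0,0,0],[0,0,0]],"hand":[0,0,0]}'
```

```text
time_s: 23.17
position: [0.5396, -0.2566, 0.044]
tool_rot: [0.001, 0.996, 0.088, 0.001]
contact_force: [0.7, -0.1, 1.2]
width: 0.0
grasp_force: 0.0
time_s: 23.42
position: [0.5395, -0.2558, 0.0432]
tool_rot: [-0.0, 0.996, 0.088, -0.0]
contact_force: [-0.3, 0.5, 0.5]
width: -0.0001
grasp_force: 0.0
time_s: 23.67
position: [0.5413, -0.2554, 0.0432]
tool_rot: [-0.0, 0.996, 0.088, -0.001]
contact_force: [-1.6, 0.6, 0.3]
width: -0.0001
grasp_force: 1.0
```

Contact comes at exactly the seated position (TCP x 0.541), so the right side is home. I back off and hand in.

```bash
python3 -m crank '{"rot":[[0,0,0],[0,0,0],[0,0,0],[0,0,0],[0,0,0],[0,0,0]],"delta_pos":[[-1,0,0],[-2.5,0,0],[-2.5,0,0],[-0.5,0,-2],[0,0,-2],[0,0,0]],"hand":[0,0,0,0,0,0]}'
python3 - <<'E'
from plant import order
print(order.job_done())
E
```

```text
time_s: 24.17
position: [0.4799, -0.2679, 0.0871]
tool_rot: [0.002, 0.996, 0.088, 0.004]
contact_force: [-0.2, -0.4, 0.1]
width: 0.0001
grasp_force: 0.0
the job is handed in; nothing more can be done
None
```

The kiln controller now stands against both buffers, square to about 0.2° and centred to about 1 mm by the top camera. It was walked back with alternating bumper pushes starting on the left, and the job was handed in at 24 s with the arm clear.

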